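Draw a microscope carriage into line with a tapered drift

TASK

Take the tapered steel drift with the square grip out of the tool block and push it, point down, through the hole in the microscope's stage and on through the offset hole of the sliding carriage underneath, so that the carriage is pulled into line and the drift's collar sits fully home, flat on the stage; then let go of it. You cannot tell beforehand how far the carriage has slid off line, so feel for its hole with the point and push gently, never forcing it. Leave the other tools and the loose things on the bench where they are.

Things in the scene. Friction and masses are not known exactly. Their poses are not given: they have to be found in the camera images.
- microscope: White microscope stand, head off, fixed: foot 250 x 160 x 30 mm, column 162 mm high on its +x side (near face 115 mm from the stage hole), black stage plate 110 x 140 x 10 mm, top 115 mm above the bench. Origin on the bench straight below the stage hole; z up, x towards the column, y along the carriage's slideway. Pushing the drift on stage or carriage with over 40 N damages them; 10 N is plenty.
- slideway (a point): Point on the stage hole's axis, 31 mm under the stage's top, level with the top of the aluminium carriage plate (95 x 100 x 10 mm) below the stage. It has one 12.4 mm through hole, slides only along this y, stiffly (4 N), and stays put. Its hole starts 3 to 11 mm off the axis towards +y (not in x), unmeasured. Under it is free space to 83 mm below the stage's top.
- stage_hole (a point): Centre of the mouth of the hole in the stage plate, at the stage's top face, 115 mm above the bench. The hole goes through, 32 mm diameter. Axes as the microscope's.
- drift: The tapered drift, plain steel, 122 mm long, 0.25 kg, upright in any of the block's three holes. Origin at its point, z up along it. From the point: blunt nose 8.8 mm diameter, 12 mm long; taper to 11.2 mm at 27 mm; straight to 41 mm; cone to 30.6 mm at 65 mm, so up to the collar, 42 mm diameter, from 72 to 78 mm; then a square grip 20 x 20 mm up to 122 mm, its sides along its x and y.
- drift_point (a point): Tip of the drift's nose, same as its origin.
- drift_collar (a point): Centre of the underside of the drift's collar, 72 mm above its point; it lies at the stage_hole when the drift is fully home.
- drift_grip (a point): Middle of the drift's square grip, 102 mm above its point; about 110 mm above the bench while it hangs in the block.
- tool_block: Wooden block 190 (x) x 62 (y) x 80 mm high, fixed, three holes of 34 mm right through it at x = -60, 0 and +60 mm. A tool hangs in each by a 42 mm collar that lies on the block's top, its point 8 mm above the bench. Origin at the centre of its underside, z up. The drift's square grip stands within about 0.15 rad of square to the block.
- punch: Plain straight steel punch, 24 mm rod, with a thin round 12 mm stem 32 mm long above its collar; hangs in the block. Leave it. Origin at its lower end.
- driver: Driver with a round grey plastic handle 30 mm across and 43 mm high above its collar; hangs in the block. Leave it. Origin at its lower end.
- objective_a: Loose steel microscope objective standing on the bench, 27 mm across, 50 mm high. Leave it. Origin at its underside.
- objective_b: Loose brass microscope objective standing on the bench, 27 mm across, 50 mm high. Leave it. Origin at its underside.
- oil_bottle: Small amber bottle, 32 mm across, 60 mm high. Leave it. Origin at its underside.
There are look-alikes about, which are no part of the job. What is shaped like the drift but purple or turquoise is not meant.

How it is judged:
On the way, in this order (a step that is already met when the one before it is completed fails the run):
1. the drift is lifted clear of the block, its point above the block's top (z of drift_point in the frame of tool_block above 0.085 m), for 0.1 s.
2. the drift's nose is through the stage hole and into the carriage's hole: its point is more than 35 mm below the stage's top, near the hole's axis (z of drift_point in the frame of stage_hole below -0.035 m and horizontal distance between drift_point and stage_hole below 0.016 m), for 0.1 s.
At the end, for the whole second after the job is handed in: The drift stands upright (within 0.05 rad) through both holes, point down, with its collar's underside within 2.5 mm of the stage's top and centred on the stage hole within 2.5 mm (its point within 5 mm of the axis), at rest and released (z of drift_collar in the frame of stage_hole between -0.003 and 0.0025 m and horizontal distance between drift_collar and stage_hole below 0.0025 m and horizontal distance between drift_point and stage_hole below 0.005 m and angle between drift's own z axis and vertical below 0.05 rad and linear speed of drift below 0.01 m/s and contact force between drift and the fingers below 0.1 N); the robot touches nothing.
It fails at once if the drift is pushed against the stage or the carriage with more than 40 N (contact force between drift and microscope above 40 N).
It fails at once if another tool is moved by more than 15 mm (distance of any of punch, driver from where it was at the start of the episode above 0.015 m).
It fails at once if a loose thing on the bench is moved by more than 20 mm (distance of any of objective_a, objective_b, oil_bottle from where it was at the start of the episode above 0.02 m).
It also fails if it takes over 61 s, if anything falls off the work surface, if the arm or the gripper's body presses on something with over 40 N, if the wrist force passes 120 N, or if a joint passes its speed limit or range.

ROBOT

A 6-joint arm with a two-finger parallel gripper is mounted at the origin on the work surface. World frame = base frame: x ahead of the robot, y to its left, z up, the work surface at z = 0. Lengths are in m, angles in rad, forces in N, time in s.
With the tool pointing down it reaches from about 0.375 to 0.9 m from the base axis. Payload 3.1 kg.
Tool frame: the origin (TCP) lies midway between the tips of the shut fingers; the grasp point (between the pads) lies 19 mm behind it; z points along the fingers, y is the line along which they close (so a half turn about z gives the same grasp; the last joint's range is limited). The gripper opens to 87 mm and grips with 3 to 60 N. Pads are 19 mm wide; open, the fingers measure 117 mm over their backs; the gripper's body (75 mm by 190 mm) begins 51 mm behind the grasp point.
Start: joints at [-1.427, 0.527, 1.433, -0, 1.181, -0.178], TCP at [0.198, -0.593, 0.223] pointing down, gripper open.
Joint ranges: [-3.08, 3.08], [-0.75, 2.2], [0.22, 2.44], [-1.43, 4.57], [0, 2.65], [-2.85, 2.85]. Speed limits (rad/s): [2.79, 2.79, 3.14, 3.14, 3.14, 3.14].

INTERFACE

Orientations are given as a unit quaternion [x, y, z, w].
In Python, from rig import get_obs, cams, job gives the robot as it stands.
- The arm moves only by the tool servo_tool, never from a script. Its argument "moves" is text: rows parted by semicolons, each of 5 numbers parted by spaces: the shift along the tool's x, y, z in m, then the turn about the tool's z in degrees, then the finger opening in m, from 0 to 0.087. In form: dx dy dz spin claw; .... A call has 1 to 10 rows; each row is the pose to reach, as a shift and turn from the pose commanded when the call began, along the tool's axes at that moment; what a row does not reach only later rows make up. A row lasts 1/12 s, in which the tool goes at most 41.7 mm and 7.16 degrees, less where a joint would pass 70% of its speed; a pose out of reach is approached as far as the arm can. A call with a gripper value outside its range is refused whole. The fingers move at their own pace and stop on an object; "grip_force" is the grip in N (left out, the last holds). Time passes only in rows, so rows that repeat a pose let the fingers close. It gives the time, the measured TCP pose, the force, the opening and the grip force at its end, in the units of the state.
- get_obs(): the state, without advancing time (a new reading comes with each control period).
- cams.camera(name): name is "scene" or "top" or "wrist"; returns the picture (480x640x3 uint8, blue, green, red); there is no depth.
- cams.camera_model(name): a dict with "fx", "fy", "cx", "cy" (pixels), "dist" ([k1, k2, p1, p2, k3] as OpenCV has them; the pictures are not rectified), "R" (3x3) and "t" (3): a world point X has camera coordinates R X + t. Camera axes: x right, y down, z forward; pixel columns grow to the right and rows downward; lengths in m; the calibration is good to about 2 mm. A picture is of the moment at which its call begins: read the wrist's pose just before it. camera_model takes no time and is no camera call; for the wrist camera it gives the pose at the moment of the call.
- job.hand_in(): hands the job in; it is judged then, once.
The state is a dict: "time": time; "q": joint angles; "joint_velocities": joint speeds; "joint_torque": joint torques, N m; "position": TCP position; "tool_rot": TCP orientation; "ft_force": force on the tool from outside, world axes, zero at the start; "moment": the same for the moment, N m; "grip_width": finger opening in m; "grip_force": force on a finger pad.
Only numpy, scipy, OpenCV 4.12 (cv2) and the standard library are available. Lean on these libraries where they do the work, as an engineer would, in place of code of your own. Each camera call takes 0.05 s, during which the arm holds its last target. There are 200 camera calls.

## Working session

There is one attempt and no reset: what is moved stays moved. The work goes in short steps, Python scripts to look and compute and a tool call to move; the robot and the scene stay as the last step left them, time stands still between calls to the robot, and variables do not carry over. Pictures are saved under pics/ and viewed, at most 10 in all, crops included, and the job is handed in when it is done.

Besides the shell and the picture viewer there is one more tool, called after ">>>" as name(argument=value, ...), one argument or row to a line, values as JSON. servo_tool: Moves the arm, as the interface text tells. Its arguments: {"type":"object","properties":{"moves":{"type":"string"},"grip_force":{"type":"number"}},"required":["moves"]}

```bash
mkdir -p pics; ls
python3 - <<'E'
from rig import get_obs,cams
import cv2,numpy as np
o=get_obs();print(o)
a=cams.camera("scene");b=cams.camera("top")
cv2.imwrite("pics/s.png",a);cv2.imwrite("pics/t.png",b)
for n in("scene","top","wrist"):print(n,cams.camera_model(n))
E
```

```text
pics
{'time': 0.0, 'q': array([-1.42748523e+00,  5.28458493e-01,  1.43389707e+00, -1.04355958e-05,
        1.18137431e+00, -1.78478894e-01]), 'joint_velocities': array([-0.00018453, -0.00125709, -0.0029678 ,  0.00052461,  0.00083499,
       -0.00089589]), 'joint_torque': array([-1.14400034e-03, -4.40048003e+01, -1.76591778e+01,  6.32610591e-02,
        5.82670933e-02, -1.43110492e-04]), 'position': array([ 0.19759822, -0.59217812,  0.221578  ]), 'tool_rot': array([ 9.87083418e-01,  1.60203573e-01,  1.39650823e-05, -1.06852893e-03]), 'ft_force': array([0.48999888, 0.28977325, 0.7458103 ]), 'moment': array([-0.00189961, -0.02199606, -0.04263755]), 'grip_force': 0.0, 'grip_width': 0.08667743285075474}
scene {'fx': 484.19218498811983, 'fy': 484.19218498811983, 'cx': 312.79545497372834, 'cy': 239.40941403982148, 'dist': array([-0.00517542,  0.        ,  0.        ,  0.        ,  0.        ]), 'R': array([[ 0.66358105,  0.74797146, -0.01410267],
       [ 0.53659508, -0.48901956, -0.68769585],
       [-0.52127335,  0.44877451, -0.72586192]]), 't': array([-0.4001992 , -0.19324076,  1.07079877])}
top {'fx': 593.7740563995543, 'fy': 593.7740563995543, 'cx': 325.1529336794699, 'cy': 241.85479699231593, 'dist': array([0.06258184, 0.        , 0.        , 0.        , 0.        ]), 'R': array([[ 0.12018692, -0.99274511,  0.0034997 ],
       [-0.97234834, -0.11842715, -0.20128018],
       [ 0.20023437,  0.02078832, -0.97952746]]), 't': array([0.00088611, 0.56395124, 0.87717002])}
wrist {'fx': 380.60997600506886, 'fy': 380.60997600506886, 'cx': 325.54033227761016, 'cy': 242.95168186797613, 'dist': array([0.01674654, 0.        , 0.        , 0.        , 0.        ]), 'R': array([[ 0.31558245, -0.94889116, -0.00364568],
       [-0.90431357, -0.30191622,  0.30176739],
       [-0.28744509, -0.09193566, -0.95337461]]), 't': array([-0.62383645, -0.03591367,  0.39304188])}
```

View pics/s.png

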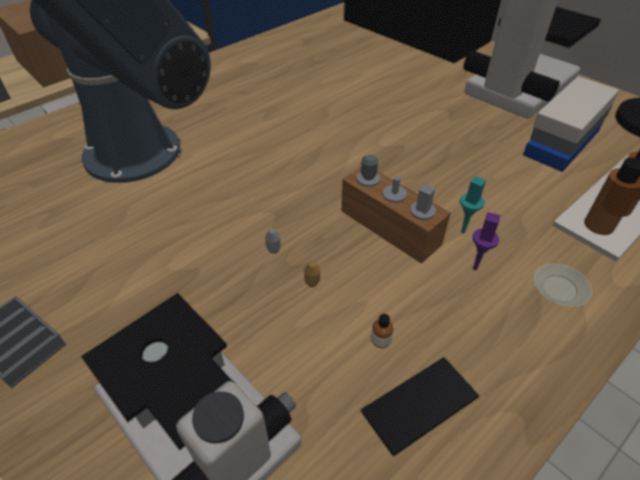

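View pics/t.png

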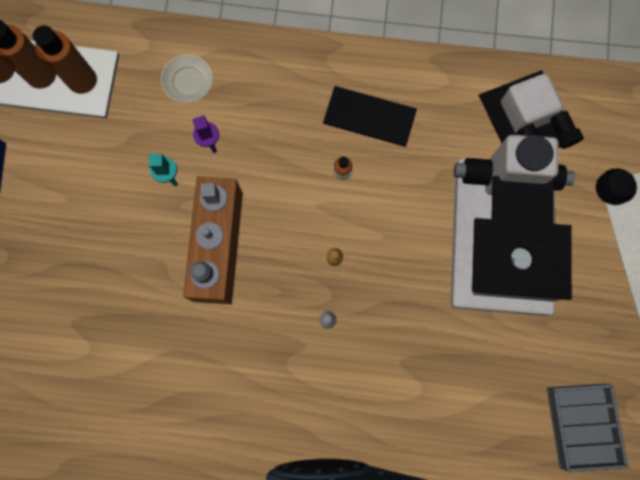

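The scene view shows the block, with the drift (square grip) at scene (425,200) / top (212,195). The stage hole is at scene (155,351) / top (521,259). I'll enlarge both spots.

Run:
```python
import cv2,numpy as np
s=cv2.imread("pics/s.png");t=cv2.imread("pics/t.png")
def c(i,x,y,w,h,k):return cv2.resize(i[y:y+h,x:x+w],None,fx=k,fy=k,interpolation=cv2.INTER_CUBIC)
m=np.vstack([np.hstack([c(s,390,170,66,50,6),c(t,182,170,66,50,6)]),np.hstack([c(s,122,326,66,50,6),c(t,488,234,66,50,6)])])
cv2.imwrite("pics/m.png",m)
# hole centroids
for n,i,(x,y) in(("s",s,(155,351)),("t",t,(521,259))):
    g=cv2.cvtColor(i,cv2.COLOR_BGR2GRAY)[y-18:y+19,x-22:x+23]
    k,l,st,ce=cv2.connectedComponentsWithStats((g>90).astype(np.uint8));j=l[18,22];print(n,ce[j]+[x-22,y-18],st[j])
```

```text
s [154.50720461 351.48991354] [ 10   9  25  20 347]
t [521.19936709 258.00632911] [ 13   7  19  21 316]
```

View pics/m.png

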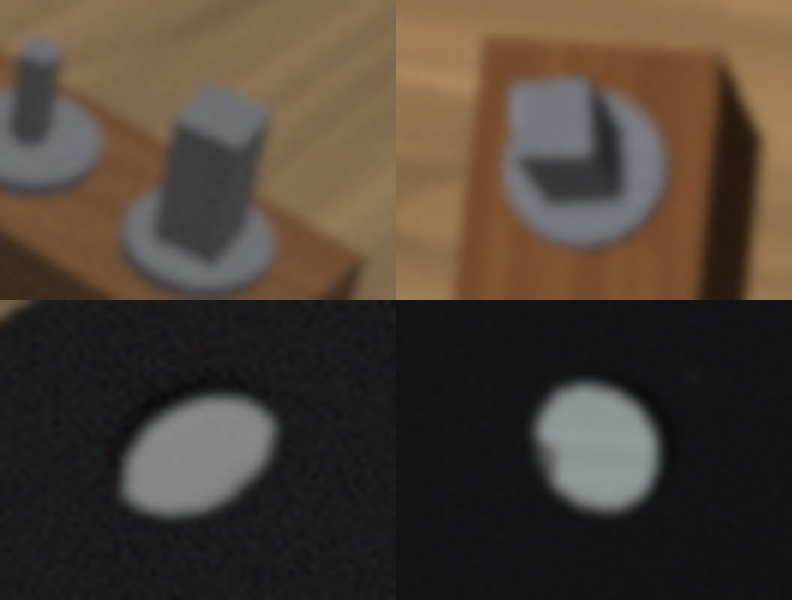

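Crop shows the drift's grip top face corners in the scene view (crop px (213,88),(270,117),(237,150),(176,124)) and in the top view (crop px (510,84),(588,78),(592,157),(520,157)). The stage hole is a clean ellipse, with a dark patch at its left (+y) edge in the top view, probably the carriage hole.

```bash
cat > h.py <<'E'
from rig import get_obs,cams
import cv2,numpy as np
from scipy.spatial.transform import Rotation as Ro
def K(m):return np.array([[m["fx"],0,m["cx"]],[0,m["fy"],m["cy"]],[0,0,1]])
def onz(m,px,z):
    p=cv2.undistortPoints(np.array(px,float).reshape(-1,1,2),K(m),m["dist"]).reshape(-1,2)
    d=np.c_[p,np.ones(len(p))]@m["R"];C=-m["R"].T@m["t"]
    return C+d*((z-C[2])/d[:,2])[:,None]
def proj(m,X):
    return cv2.projectPoints(np.array(X,float).reshape(-1,1,3),cv2.Rodrigues(m["R"])[0],m["t"],K(m),m["dist"])[0].reshape(-1,2)
def pose():
    o=get_obs();R=Ro.from_quat(o["tool_rot"]).as_matrix();return o,R
E
python3 - <<'E'
from h import *
np.set_printoptions(precision=4,suppress=True)
S=cams.camera_model("scene");T=cams.camera_model("top")
cs=np.array([(213,88),(270,117),(237,150),(176,124)])/6+[389.5,169.5]
ct=(np.array([(510,84),(588,78),(592,157),(520,157)])-[396,0])/6+[181.5,169.5]
for m,c in((S,cs),(T,ct)):
    P=onz(m,c,.130);print(P[:,:2].mean(0));
    for k in range(4):
        e=P[(k+1)%4]-P[k];print(np.hypot(*e[:2]).round(4),np.degrees(np.arctan2(e[1],e[0])))
print("collar",onz(T,[[181.5+(585-396)/6,169.5+167/6]],.086),onz(S,[[389.5+199/6,169.5+236/6]],.086))
print("hole s,t",onz(S,[[154.5,351.5]],.115),onz(T,[[521.1,258]],.115))
E=onz(T,[[182.5+(487-396)/6-1,175.5],[181.5+(720-396)/6,178.5]],.08);print("block end",E, np.degrees(np.arctan2(*(E[1]-E[0])[1::-1])))
h=onz(T,[[521.1,258]],.115)[0]
a=np.linspace(0,2*np.pi,40)
for m in(S,T):
  for z in(.115,.105):
    q=proj(m,[[h[0]+.016*np.cos(x),h[1]+.016*np.sin(x),z] for x in a]);print(z,q.min(0),q.max(0))
print("stage corners",onz(T,[[474,219],[571,226],[571,298],[473,294]],.115))
o,R=pose();print(R)
E
```

```text
[0.6025 0.2464]
0.018 5.847571176212433
0.0171 -81.4239581714339
0.0179 -168.05292710805608
0.019 98.64307188569128
[0.6023 0.2484]
0.0191 -78.27237904574612
0.0202 -168.28760270881722
0.0175 97.07368100414499
0.0188 16.594809816969143
collar [[0.6026 0.2485 0.086 ]] [[0.6013 0.2478 0.086 ]]
hole s,t [[ 0.5622 -0.2217  0.115 ]] [[ 0.5586 -0.2189  0.115 ]]
block end [[0.636  0.2806 0.08  ]
 [0.6386 0.2198 0.08  ]] -87.5007924186302
0.115 [141.8509 337.054 ] [168.2218 359.8179]
0.105 [144.0222 341.3033] [170.0651 363.945 ]
0.115 [509.9859 247.2418] [532.2163 268.8398]
0.105 [507.886  248.5408] [529.8596 269.9049]
stage corners [[ 0.6089 -0.1472  0.115 ]
 [ 0.6152 -0.2881  0.115 ]
 [ 0.509  -0.292   0.115 ]
 [ 0.4975 -0.1535  0.115 ]]
[[ 0.9487  0.3163 -0.0003]
 [ 0.3163 -0.9487  0.0019]
 [ 0.0004 -0.0019 -1.    ]]
```

Run:
```python
from h import *
np.set_printoptions(precision=4,suppress=True)
T=cams.camera_model("top");S=cams.camera_model("scene");W=cams.camera_model("wrist");o,R=pose()
C=-W["R"].T@W["t"];print("cam in tool",R.T@(C-o["position"]),"axis in tool",R.T@W["R"][2])
print("spot",onz(T,[[512,260.2]],.084),"look-alikes",onz(T,[[202,125],[158,160]],.11),onz(S,[[490,220],[477,184]],.11))
h=np.array([.5600,-.2200]);
print("nadir px",proj(W,C-[0,0,.2]))
tgt=np.r_[h,0]+R@(np.array([0,0,0])-R.T@(C-o["position"]));print(tgt[:2])
print("shift tool", R.T@(np.r_[tgt[:2],.22]-o["position"]))
```

```text
cam in tool [ 0.0838  0.0006 -0.1616] axis in tool [-0.3021 -0.0019  0.9533]
spot [[ 0.5603 -0.2153  0.084 ]] look-alikes [[0.7081 0.2776 0.11  ]
 [0.6441 0.3344 0.11  ]] [[0.7021 0.2822 0.11  ]
 [0.6375 0.3396 0.11  ]]
nadir px [[326.9982 122.2768]]
[ 0.4802 -0.2456]
shift tool [ 0.3778 -0.2395  0.0023]
```

>>> servo_tool(
  moves="0.378 -0.24 0 0 0.05;0.378 -0.24 0 0 0.05;0.378 -0.24 0 0 0.05;0.378 -0.24 0 0 0.05;0.378 -0.24 0 0 0.05;0.378 -0.24 0 0 0.05;0.378 -0.24 0 0 0.05;0.378 -0.24 0 0 0.05;0.378 -0.24 0 0 0.05;0.378 -0.24 0.05 0 0.05",
)

```text
time: 0.93
position: [0.4599, -0.2751, 0.2022]
tool_rot: [0.987, 0.161, 0.003, 0.003]
ft_force: [1.9, -0.9, -0.5]
grip_width: 0.05
grip_force: 0.0
```

>>> servo_tool(
  moves="0 0 0.03 0 0.05;0 0 0.05 0 0.05;0 0 0.05 0 0.05;0 0 0.05 0 0.05;0 0 0.05 0 0.05",
)

```text
time: 1.35
position: [0.4565, -0.2763, 0.1497]
tool_rot: [0.987, 0.16, 0.0, 0.001]
ft_force: [0.1, -0.3, 0.3]
grip_width: 0.0499
grip_force: 0.0
```

>>> servo_tool(
  moves="0.03 -0.02 -0.02 0 0.05;0.032 -0.021 -0.02 0 0.05;0.032 -0.021 -0.02 0 0.05;0.032 -0.021 -0.02 0 0.05;0.032 -0.021 -0.02 0 0.05",
)

```text
time: 1.77
position: [0.4794, -0.2462, 0.1694]
tool_rot: [0.987, 0.16, 0.0, 0.0]
ft_force: [0.4, -0.5, -0.1]
grip_width: 0.0499
grip_force: 0.0
```

Run:
```python
from h import *
np.set_printoptions(precision=4,suppress=True)
o,R=pose();W=cams.camera_model("wrist");i=cams.camera("wrist")
p=proj(W,[.56,-.22,.115])[0];print(o["position"],o["ft_force"],p,o["joint_velocities"])
x,y=int(p[0])-50,int(p[1])-40;y=max(y,0);print(x,y)
cv2.imwrite("pics/w1.png",cv2.resize(i[y:y+75,x:x+100],None,fx=8,fy=8,interpolation=cv2.INTER_CUBIC))
cv2.imwrite("pics/w1full.png",i)
import pickle;pickle.dump((W,x,y),open("w1.pkl","wb"))
```

```text
[ 0.4794 -0.2462  0.1694] [ 0.4093 -0.5021 -0.1326] [326.0939 120.4232] [-0.0067  0.0105  0.0079  0.0035 -0.001   0.0025]
276 80
```

View pics/w1.png

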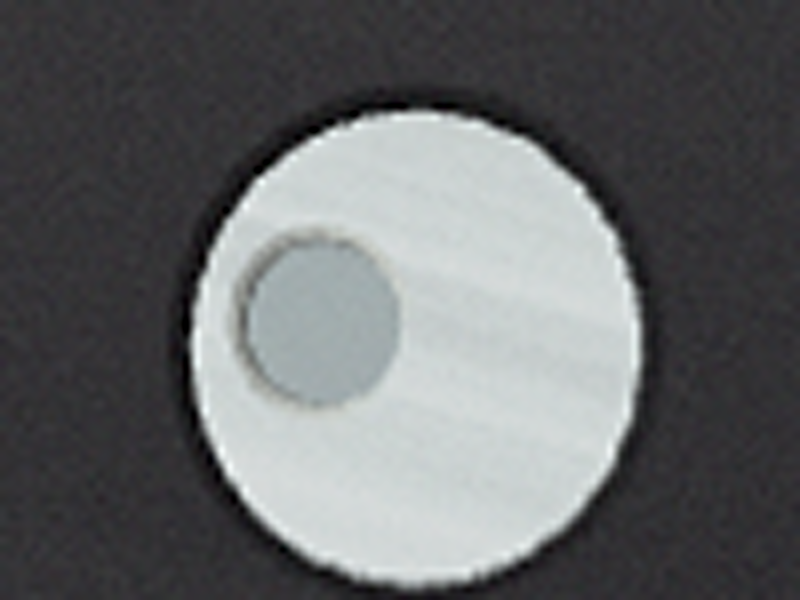

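The stage hole is at crop x 190..640, y 110..585; the carriage hole is at x 233..401, y 228..410, centre about (317,319), off to the left (+y).

Run:
```python
from h import *
import pickle
from scipy.optimize import least_squares
np.set_printoptions(precision=4,suppress=True)
W,x,y=pickle.load(open("w1.pkl","rb"))
f=lambda u:np.array(u,float)/8+[x-.4375,y-.4375]
i=cv2.cvtColor(cv2.imread("pics/w1full.png"),cv2.COLOR_BGR2GRAY)
c=(i>130).astype(np.uint8);k,l=cv2.connectedComponents(c);j=l[y+60,x+60]
ct=max(cv2.findContours((l==j).astype(np.uint8),cv2.RETR_EXTERNAL,cv2.CHAIN_APPROX_NONE)[0],key=len).reshape(-1,2)
print(cv2.fitEllipse(ct))
for z in(.115,.105):
    P=onz(W,ct,z)[:,:2]
    r=least_squares(lambda a:np.hypot(*(P-a[:2]).T)-a[2],[.56,-.22,.016]);print(z,r.x,"rms",np.sqrt((r.fun**2).mean()))
for z in(.084,):
    P=onz(W,f([(233,319),(401,319),(317,228),(317,410)]),z);print(P,P.mean(0))
    print("LR width",np.hypot(*(P[0]-P[1])[:2]),np.hypot(*(P[2]-P[3])[:2]))
S=cams.camera_model("scene")
```

```text
((327.4816589355469, 123.11067199707031), (55.18133544921875, 58.33451461791992), 0.9353249073028564)
0.115 [ 0.5586 -0.2213  0.015 ] rms 0.00014340614917854154
0.105 [ 0.5586 -0.2213  0.0156] rms 0.0001500454771474413
[[ 0.5565 -0.2073  0.084 ]
 [ 0.5606 -0.2196  0.084 ]
 [ 0.5648 -0.2114  0.084 ]
 [ 0.5522 -0.2155  0.084 ]] [ 0.5585 -0.2134  0.084 ]
LR width 0.012942123960474167 0.013293382927811907
```

>>> servo_tool(
  moves="0.19 -0.443 -0.02 8.4 0.05;0.19 -0.443 -0.02 8.4 0.05;0.19 -0.443 -0.02 8.4 0.05;0.19 -0.443 -0.02 8.4 0.05;0.19 -0.443 -0.02 8.4 0.05;0.19 -0.443 -0.02 8.4 0.05;0.19 -0.443 -0.02 8.4 0.05;0.19 -0.443 -0.02 8.4 0.05;0.19 -0.443 -0.02 8.4 0.05;0.19 -0.443 -0.02 8.4 0.05",
)

```text
time: 2.65
position: [0.5141, 0.1686, 0.186]
tool_rot: [0.996, 0.087, -0.0, 0.0]
ft_force: [1.0, 1.1, 0.2]
grip_width: 0.0499
grip_force: 0.0
```

Run:
```python
from h import *
np.set_printoptions(precision=4,suppress=True)
o,R=pose();d=np.array([.5195,.2335,.19])-o["position"]
print(o["position"],R.T@d,np.degrees(np.arctan2(R[1,0],R[0,0])),o["q"])
```

```text
[0.5141 0.1686 0.186 ] [ 0.0166 -0.063  -0.004 ] 9.967963689514917 [ 0.1104  0.4637  1.6817 -0.0003  0.9969  1.5074]
```

>>> servo_tool(
  moves="0.009 -0.035 0 0 0.05;0.013 -0.058 0 0 0.05;0.013 -0.058 0 0 0.05;0.013 -0.058 0 0 0.05;0.013 -0.058 0 0 0.05",
)

```text
time: 3.07
position: [0.5168, 0.2256, 0.1857]
tool_rot: [0.996, 0.087, -0.001, 0.0]
ft_force: [0.2, -0.3, 0.1]
grip_width: 0.0502
grip_force: 0.0
```

Run:
```python
from h import *
np.set_printoptions(precision=4,suppress=True)
o,R=pose();W=cams.camera_model("wrist");i=cams.camera("wrist")
p=proj(W,[.602,.248,.13])[0];print(o["position"],p,o["joint_velocities"])
x,y=int(p[0])-50,max(int(p[1])-40,0);print(x,y)
cv2.imwrite("pics/w2.png",cv2.resize(i[y:y+75,x:x+100],None,fx=8,fy=8,interpolation=cv2.INTER_CUBIC))
import pickle;pickle.dump((W,x,y,o),open("w2.pkl","wb"))
```

```text
[0.5168 0.2256 0.1857] [311.6642 114.2285] [-0.0223 -0.0068  0.0062  0.0035  0.0001  0.0031]
261 74
```

View pics/w2.png

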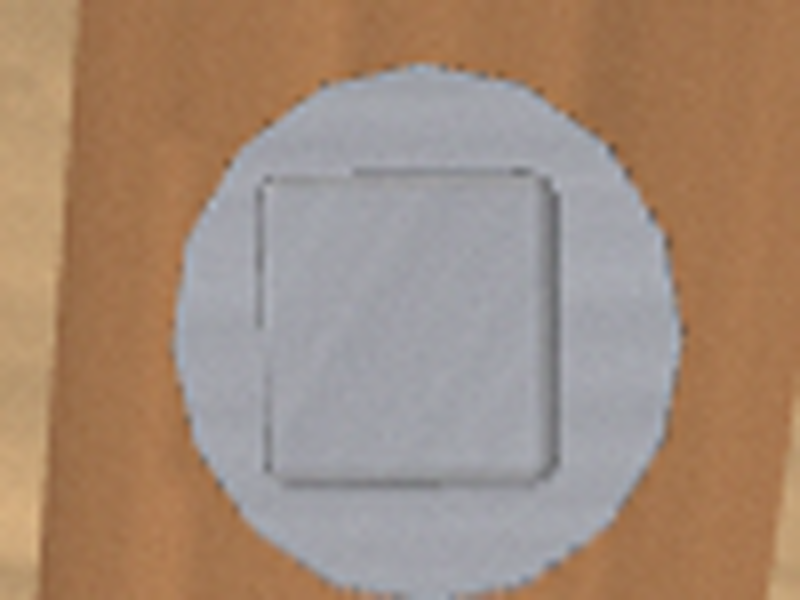

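Top view of the drift: square top-face corners about (262,176), (543,173), (550,480), (270,482) in the crop; collar circle x 175..682, y 65..597.

Run:
```python
from h import *
import pickle
np.set_printoptions(precision=4,suppress=True)
W,x,y,o=pickle.load(open("w2.pkl","rb"));R=Ro.from_quat(o["tool_rot"]).as_matrix()
f=lambda u:np.array(u,float)/8+[x-.4375,y-.4375]
P=onz(W,f([(262,176),(543,173),(550,480),(270,482)]),.13);t=(P-o["position"])@R
print(P.mean(0),t,[np.degrees(np.arctan2(*(t[(k+1)%4]-t[k])[1::-1])) for k in range(4)])
Q=onz(W,f([(175,331),(682,331),(428,65),(428,597)]),.086);print("collar",Q.mean(0),np.linalg.norm(Q[0]-Q[1]),np.linalg.norm(Q[2]-Q[3]))
for c in(P.mean(0),Q.mean(0)):
  print(R.T@(np.r_[c[:2],.092]-o["position"]))
```

```text
[0.6017 0.2481 0.13  ] [[ 0.0973 -0.0169  0.0556]
 [ 0.0974  0.0017  0.0556]
 [ 0.0779  0.0022  0.0556]
 [ 0.0778 -0.0169  0.0556]] [np.float64(89.44977965476059), np.float64(178.50058128456584), np.float64(-90.37090194231676), np.float64(-0.039938698951580025)]
collar [0.602 0.248 0.086] 0.04114772472124573 0.04081275865036426
[ 0.0876 -0.0075  0.0936]
[ 0.088  -0.0073  0.0936]
```

>>> servo_tool(
  moves="0.04 -0.007 0 0 0.05;0.08 -0.0074 0 0 0.05;0.0878 -0.0074 0 0 0.05;0.0878 -0.0074 0 0 0.05;0.0878 -0.0074 0.03 0 0.05;0.0878 -0.0074 0.06 0 0.05;0.0878 -0.0074 0.085 0 0.05;0.0878 -0.0074 0.093 0 0.05;0.0878 -0.0074 0.093 0 0.05;0.0878 -0.0074 0.093 0 0.05",
)

```text
time: 3.95
position: [0.6019, 0.2487, 0.0936]
tool_rot: [0.996, 0.087, -0.0, 0.0]
ft_force: [-0.3, 0.0, 0.0]
grip_width: 0.05
grip_force: 0.0
```

>>> servo_tool(
  moves="0 0 0 0 0.01;0 0 0 0 0.01;0 0 0 0 0.01;0 0 0 0 0.01;0 0 0 0 0.01;0 0 0 0 0.01;0 0 0 0 0.01;0 0 0 0 0.01",
  grip_force=35,
)

```text
time: 4.62
position: [0.6025, 0.2491, 0.0938]
tool_rot: [0.996, 0.088, 0.0, 0.0]
ft_force: [-0.8, -2.5, 4.4]
grip_width: 0.0195
grip_force: 35.0
```

>>> servo_tool(
  moves="0 0 -0.02 0 0.01;0 0 -0.045 0 0.01;0 0 -0.075 0 0.01;0 0 -0.105 0 0.01;0 0 -0.14 0 0.01;0 0 -0.15 0 0.01;0 0 -0.15 0 0.01;0 0 -0.15 0 0.01",
)

```text
time: 5.28
position: [0.6013, 0.2494, 0.2418]
tool_rot: [0.996, 0.088, -0.001, 0.0]
ft_force: [-0.3, -0.6, -4.0]
grip_width: 0.0197
grip_force: 35.0
```

Run:
```python
from h import *
np.set_printoptions(precision=4,suppress=True)
o,R=pose();print(o["position"],o["ft_force"],o["grip_width"],np.degrees(np.arctan2(R[1,0],R[0,0])))
# wrist-cam frame: stage hole measured at (.5586,-.2213), carriage hole (.5585,-.2134)
for h in((.5586,-.2213),(.5585,-.2134)):print(R.T@(np.r_[h,o["position"][2]]-o["position"]))
```

```text
[0.6013 0.2494 0.2418] [-0.3475 -0.6124 -3.9906] 0.01970821935529798 10.042309424110174
[-0.1242  0.456   0.0002]
[-0.1229  0.4482  0.0002]
```

>>> servo_tool(
  moves="-0.01 0.035 0 0 0.01;-0.02 0.075 0 0 0.01;-0.031 0.115 0 0 0.01;-0.042 0.155 0 0 0.01;-0.053 0.195 0 0 0.01;-0.064 0.235 0 0 0.01;-0.075 0.275 0 0 0.01;-0.086 0.315 0 0 0.01;-0.097 0.345 0 0 0.01;-0.1 0.365 0 0 0.01",
)

```text
time: 6.12
position: [0.5641, -0.1303, 0.2394]
tool_rot: [0.996, 0.086, -0.004, -0.001]
ft_force: [0.6, 0.1, -3.2]
grip_width: 0.0197
grip_force: 35.0
```

```bash
cat > d.py <<'E'
from h import *
np.set_printoptions(precision=4,suppress=True)
o,R=pose();print(o["time"],o["position"],o["ft_force"],o["grip_width"],np.degrees(np.arctan2(R[1,0],R[0,0])),R[:,2])
for h in((.5586,-.2213),(.5585,-.2134)):print(R.T@(np.r_[h,o["position"][2]]-o["position"]))
E
python3 d.py
```

```text
6.1167 [ 0.5641 -0.1303  0.2394] [ 0.6157  0.1252 -3.2491] 0.019736974225489198 9.861797308091639 [-0.0076  0.0019 -1.    ]
[-0.021   0.0888 -0.0001]
[-0.0198  0.081  -0.0001]
```

>>> servo_tool(
  moves="-0.01 0.03 0 0 0.01;-0.019 0.06 0 0 0.01;-0.0225 0.078 0 0 0.01;-0.0229 0.083 0 0 0.01;-0.0229 0.083 0 0 0.01;-0.0229 0.083 0 0 0.01;-0.0229 0.083 0 0 0.01",
)

```text
time: 6.7
position: [0.5586, -0.2113, 0.2417]
tool_rot: [0.996, 0.088, -0.001, -0.001]
ft_force: [-0.7, -0.5, -3.6]
grip_width: 0.0199
grip_force: 35.0
```

```bash
python3 d.py
python3 - <<'E'
from h import *
s=cams.camera("scene");t=cams.camera("top");w=cams.camera("wrist")
def c(i,x,y,w,h,k):return cv2.resize(i[y:y+h,x:x+w],None,fx=k,fy=k,interpolation=cv2.INTER_CUBIC)
m=np.hstack([c(s,105,290,100,150,4),c(t,471,200,100,150,4)]);cv2.imwrite("pics/m2.png",m);cv2.imwrite("pics/w3.png",w)
E
```

```text
6.7 [ 0.5586 -0.2113  0.2417] [-0.6527 -0.5375 -3.5893] 0.019874901291408002 10.100764955839212 [-0.0027  0.0025 -1.    ]
[-0.0017  0.0099 -0.    ]
[-0.0004  0.0021 -0.    ]
```

View pics/m2.png

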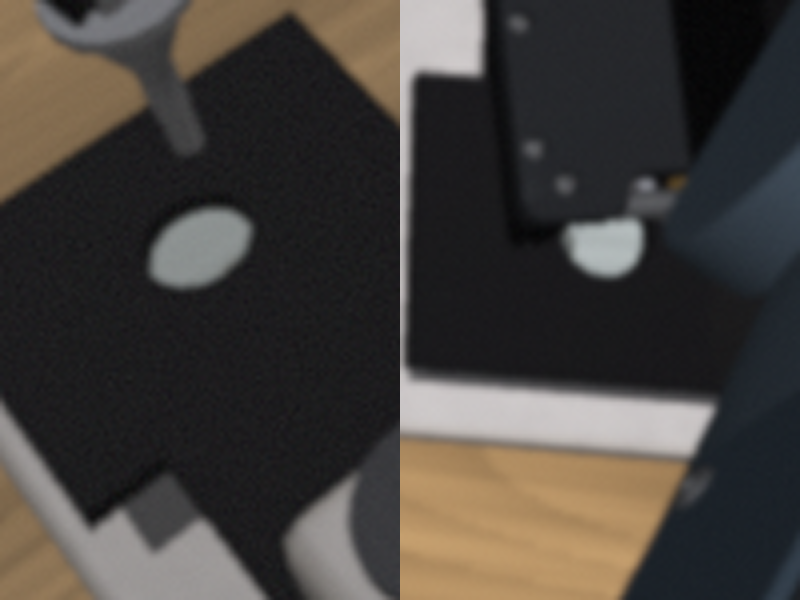

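Scene crop shows the drift upright above the stage, tip at crop (190,155), i.e. pixel (152.1,328.4); the grip is fine. Checking the tip against the prediction.

Run:
```python
from h import *
np.set_printoptions(precision=4,suppress=True)
S=cams.camera_model("scene");o,R=pose();p=o["position"]+R[:,2]*.0858
a=np.linspace(0,6.28,40)
q=proj(S,[[p[0]+.0044*np.cos(x),p[1]+.0044*np.sin(x),p[2]] for x in a]);print(p,q.min(0),q.max(0),q.mean(0))
print(onz(S,[[152,327.6]],p[2]))
# visible hole (mouth AND lower rim) in scene for candidate centres
import itertools
g=cv2.imread("pics/s.png",0);k,l,st,ce=cv2.connectedComponentsWithStats((g>90).astype(np.uint8));ob=(l==l[351,155]);print(ce[l[351,155]])
def vis(x0,y0):
    M=[]
    for z in(.115,.105):
        q=proj(S,[[x0+.016*np.cos(x),y0+.016*np.sin(x),z] for x in a]);b=np.zeros((480,640),np.uint8);cv2.fillPoly(b,[np.round(q*16).astype(np.int32)],1,shift=4);M.append(b)
    return (M[0]&M[1]).astype(bool)
best=min(((vis(x,y)^ob).sum(),x,y) for x in np.arange(.552,.568,.001) for y in np.arange(-.229,-.213,.001));print(best)
```

```text
[ 0.5592 -0.2115  0.1571] [148.1598 322.9883] [155.7737 329.3164] [152.0165 326.206 ]
[[ 0.561  -0.2125  0.1571]]
[154.5014 351.4435]
(np.int64(29), np.float64(0.559), np.float64(-0.221))
```

>>> servo_tool(
  moves="-0.0004 0.002 0 0 0.01;-0.0004 0.002 0.01 0 0.01;-0.0004 0.002 0.025 0 0.01;-0.0004 0.002 0.038 0 0.01;-0.0004 0.002 0.05 0 0.01;-0.0004 0.002 0.058 0 0.01;-0.0004 0.002 0.063 0 0.01;-0.0004 0.002 0.063 0 0.01;-0.0004 0.002 0.063 0 0.01",
)

```text
time: 7.6
position: [0.5594, -0.2152, 0.1801]
tool_rot: [0.996, 0.088, 0.0, 0.0]
ft_force: [-0.6, 0.3, -2.4]
grip_width: 0.0199
grip_force: 35.0
```

```bash
python3 d.py
```

```text
7.6 [ 0.5594 -0.2152  0.1801] [-0.6214  0.2734 -2.4279] 0.019867500697199576 10.041375116485177 [ 0.0001 -0.     -1.    ]
[-0.0018  0.0058  0.    ]
[-0.0006 -0.002  -0.    ]
```

>>> servo_tool(
  moves="-0.0005 -0.0018 0 0 0.01;-0.0005 -0.0018 0 0 0.01;-0.0005 -0.0018 0.002 0 0.01;-0.0005 -0.0018 0.004 0 0.01;-0.0005 -0.0018 0.006 0 0.01;-0.0005 -0.0018 0.008 0 0.01;-0.0005 -0.0018 0.01 0 0.01;-0.0005 -0.0018 0.012 0 0.01;-0.0005 -0.0018 0.012 0 0.01",
)

```text
time: 8.35
position: [0.5582, -0.2134, 0.1675]
tool_rot: [0.996, 0.087, -0.0, -0.0]
ft_force: [0.2, -0.3, -2.3]
grip_width: 0.0195
grip_force: 35.0
```

```bash
python3 d.py
```

```text
8.35 [ 0.5582 -0.2134  0.1675] [ 0.1608 -0.2776 -2.2892] 0.019519722725428856 10.036242111308306 [-0.0007  0.0005 -1.    ]
[-0.001   0.0079 -0.    ]
[ 0.0003  0.0001 -0.    ]
```

>>> servo_tool(
  moves="0 0 0.0015 0 0.01;0 0 0.003 0 0.01;0 0 0.0045 0 0.01;0 0 0.006 0 0.01;0 0 0.0075 0 0.01;0 0 0.009 0 0.01;0 0 0.009 0 0.01",
)

```text
time: 8.93
position: [0.5583, -0.2134, 0.1588]
tool_rot: [0.996, 0.087, -0.0, -0.0]
ft_force: [0.4, -0.1, -2.7]
grip_width: 0.0197
grip_force: 35.0
```

```bash
python3 d.py
```

```text
8.9333 [ 0.5583 -0.2134  0.1588] [ 0.4465 -0.144  -2.6578] 0.019709789261111804 10.035311107041592 [-0.0005  0.0003 -1.    ]
[-0.001   0.0079 -0.    ]
[ 0.0002  0.0001 -0.    ]
```

>>> servo_tool(
  moves="-0.0001 0.001 0 0 0.01;-0.0002 0.002 0 0 0.01;-0.0003 0.003 0 0 0.01;-0.0004 0.004 0 0 0.01;-0.0005 0.005 0 0 0.01;-0.0006 0.006 0 0 0.01;-0.0007 0.007 0 0 0.01;-0.0007 0.0079 0 0 0.01;-0.0007 0.0079 0 0 0.01",
)

```text
time: 9.68
position: [0.5589, -0.2214, 0.159]
tool_rot: [0.996, 0.087, -0.0, -0.0]
ft_force: [0.3, 3.8, -2.5]
grip_width: 0.0196
grip_force: 35.0
```

```bash
python3 d.py
```

```text
9.6833 [ 0.5589 -0.2214  0.159 ] [ 0.2904  3.7717 -2.4807] 0.01959174272823198 10.034888989186214 [-0.0005  0.0002 -1.    ]
[-0.0003 -0.0002  0.    ]
[ 0.001 -0.008  0.   ]
```

>>> servo_tool(
  moves="0 0 0.002 0 0.01;0 0 0.004 0 0.01;0 0 0.006 0 0.01;0 0 0.008 0 0.01;0 0 0.01 0 0.01;0 0 0.012 0 0.01;0 0 0.014 0 0.01;0 0 0.016 0 0.01;0 0 0.016 0 0.01",
)

```text
time: 10.43
position: [0.5592, -0.2216, 0.1426]
tool_rot: [0.996, 0.087, 0.0, 0.0]
ft_force: [1.4, 1.6, -4.4]
grip_width: 0.0196
grip_force: 35.0
```

>>> servo_tool(
  moves="0 0 0.001 0 0.01;0 0 0.002 0 0.01;0 0 0.003 0 0.01;0 0 0.004 0 0.01;0 0 0.005 0 0.01;0 0 0.005 0 0.01",
)

```text
time: 10.93
position: [0.5592, -0.2215, 0.138]
tool_rot: [0.996, 0.087, 0.0, 0.0]
ft_force: [1.1, 2.7, -0.8]
grip_width: 0.02
grip_force: 35.0
```

>>> servo_tool(
  moves="0 0 0.001 0 0.01;0 0 0.002 0 0.01;0 0 0.002 0 0.01;0 0 0.002 0 0.01",
)

```text
time: 11.27
position: [0.5592, -0.2215, 0.136]
tool_rot: [0.996, 0.087, 0.0, 0.0]
ft_force: [1.3, 2.5, -1.6]
grip_width: 0.0196
grip_force: 35.0
```

```bash
python3 d.py
```

```text
11.2667 [ 0.5592 -0.2215  0.136 ] [ 1.295   2.4736 -1.5847] 0.0196065628293181 10.037916299129938 [ 0.0001 -0.0001 -1.    ]
[-0.0005 -0.0003 -0.    ]
[ 0.0007 -0.0081 -0.    ]
```

Forces stay small; continue.

>>> servo_tool(
  moves="0 0 0.001 0 0.01;0 0 0.002 0 0.01;0 0 0.003 0 0.01;0 0 0.003 0 0.01",
)

```text
time: 11.6
position: [0.5591, -0.2215, 0.1329]
tool_rot: [0.996, 0.087, 0.0, 0.0]
ft_force: [1.2, 2.1, -2.1]
grip_width: 0.0198
grip_force: 35.0
```

>>> servo_tool(
  moves="0 0 0.001 0 0.01;0 0 0.002 0 0.01;0 0 0.0025 0 0.01;0 0 0.0025 0 0.01",
)

```text
time: 11.93
position: [0.5591, -0.2214, 0.1305]
tool_rot: [0.996, 0.088, 0.0, 0.0]
ft_force: [0.7, 2.8, -2.0]
grip_width: 0.0195
grip_force: 35.0
```

>>> servo_tool(
  moves="0 0 0.0005 0 0.01;0 0 0.001 0 0.01;0 0 0.0013 0 0.01;0 0 0.0013 0 0.01",
)

```text
time: 12.27
position: [0.5591, -0.2215, 0.1293]
tool_rot: [0.996, 0.087, 0.0, 0.0]
ft_force: [1.1, 2.2, -1.8]
grip_width: 0.0198
grip_force: 35.0
```

>>> servo_tool(
  moves="0 0 0.0004 0 0.01;0 0 0.0008 0 0.01;0 0 0.0008 0 0.01",
)

```text
time: 12.52
position: [0.5592, -0.2214, 0.1288]
tool_rot: [0.996, 0.088, 0.0, 0.0]
ft_force: [0.4, 3.0, 0.6]
grip_width: 0.0197
grip_force: 35.0
```

>>> servo_tool(
  moves="0 0 0.0003 0 0.01;0 0 0.0006 0 0.01;0 0 0.0006 0 0.01",
)

```text
time: 12.77
position: [0.5592, -0.2214, 0.1287]
tool_rot: [0.996, 0.088, 0.0, 0.0]
ft_force: [-1.0, 3.3, 4.5]
grip_width: 0.0197
grip_force: 35.0
```

Seated (about 7 N net contact at the expected height). Release slowly and rise.

>>> servo_tool(
  moves="0 0 0 0 0.022;0 0 0 0 0.03;0 0 0 0 0.05;0 0 0 0 0.05;0 0 0 0 0.05;0 0 0 0 0.05",
)

```text
time: 13.27
position: [0.559, -0.2217, 0.1278]
tool_rot: [0.996, 0.087, -0.0, 0.0]
ft_force: [-0.4, -0.5, 0.7]
grip_width: 0.046
grip_force: 0.0
```

>>> servo_tool(
  moves="0 0 -0.01 0 0.05;0 0 -0.03 0 0.05;0 0 -0.06 0 0.05;0 0 -0.08 0 0.05;-0.04 0 -0.08 0 0.05;-0.08 0 -0.08 0 0.05;-0.084 0 -0.08 0 0.05;-0.084 0 -0.08 0 0.05;-0.084 0 -0.08 0 0.05",
)

```text
time: 14.02
position: [0.4771, -0.2367, 0.2088]
tool_rot: [0.996, 0.087, 0.001, 0.001]
ft_force: [0.4, -0.1, 0.3]
grip_width: 0.0498
grip_force: 0.0
```

```bash
python3 d.py
python3 - <<'E'
from h import *
s=cams.camera("scene");w=cams.camera("wrist");W=cams.camera_model("wrist")
p=proj(W,[.559,-.221,.165])[0];x=int(p[0])-50;y=max(int(p[1])-75,0);print(x,y)
def c(i,x,y,w,h,k):return cv2.resize(i[y:y+h,x:x+w],None,fx=k,fy=k,interpolation=cv2.INTER_CUBIC)
cv2.imwrite("pics/m3.png",np.hstack([c(s,105,290,100,150,4),c(w,x,y,100,150,4)]))
print(onz(W,[[0,0]],.1)[0][:0])
import pickle;pickle.dump((W,x,y),open("w4.pkl","wb"))
E
```

```text
14.0167 [ 0.4771 -0.2367  0.2088] [ 0.3979 -0.1054  0.302 ] 0.049804300643419154 9.978154454915549 [ 0.0021 -0.0012 -1.    ]
[ 0.0829 -0.0011  0.0002]
[ 0.0842 -0.0089  0.0001]
272 50
[]
```

View pics/m3.png

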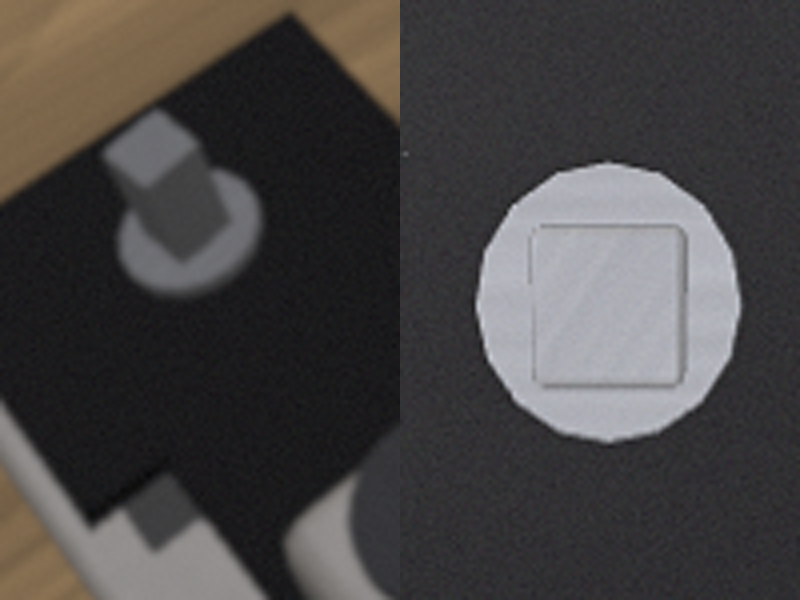

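The drift stands upright with its collar flat on the stage (wrist crop: collar centre (608,302), square roughly concentric), and the gripper is clear. Handing in.

```bash
python3 -c "
from h import *
import pickle
W,x,y=pickle.load(open('w4.pkl','rb'))
f=lambda u:np.array(u,float)/4+[x-100-.375,y-.375]
print(onz(W,f([(608,302)]),.121),onz(W,f([(608,305)]),.165))
from rig import job;print(job.hand_in())"
```

```text
[[ 0.55877872 -0.22136282  0.121     ]] [[ 0.55869527 -0.22159147  0.165     ]]
the job is handed in; nothing more can be done
None
```

The drift is through both holes with its collar flat on the stage and released. The job is handed in, but the hand-in returned no verdict.

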